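Clip down the lid of the biscuit box

ROBOT

A 6-joint arm with a two-finger parallel gripper is mounted at the origin on the work surface. World frame = base frame: x ahead of the robot, y to its left, z up, the work surface at z = 0. Lengths are in m, angles in degrees, forces in N, time in s.
With the tool pointing down it reaches from about 0.275 to 0.85 m from the base axis. Payload 19 kg.
Tool frame: the origin (TCP) lies on the centre line of the jaws, within the pads' length; the fingertips stand 25 mm ahead of it and the grasp point (between the pads) lies 6 mm ahead of it; z points along the fingers, y is the line along which they close (so a half turn about z gives the same grasp; the last joint's range is limited). The gripper opens to 85 mm and grips with 20 to 120 N. Pads are 22 mm wide; open, the fingers measure 114 mm over their backs; the gripper's body (76 mm by 85 mm) begins 54 mm behind the grasp point. The pads swing forward as they close: fully open they stand 13 mm farther back than shut.
Start: joints at [-70.875, 8.623, 82.357, -0, 89.026, -7.678], TCP at [0.259, -0.513, 0.256] pointing down, gripper open.
Joint ranges: [-160.23, 160.23], [-39.13, 120.54], [6.94, 153.29], [-79.49, 259.48], [9.18, 160.14], [-161.06, 161.06]. Speed limits (degrees/s): [108.29, 108.29, 127.2, 172.46, 172.46, 172.46].

INTERFACE

Orientations are given as a 3x3 rotation matrix whose columns are the frame's x, y, z axes.
In Python, from rig import arm gives the robot as it stands.
- The arm moves only by the shell command python3 shift.py 'ROWS' [FORCE]. ROWS is a JSON list of rows, 1 to 5 of them, each an object with the fields d (a list: dx, dy, dz in shares of the most that a row can go, 1 being 62.5 mm), twist (a turn about the tool's z in normalised numbers (1 is 90 degrees)), finger_gap (the finger opening in m); a field left out counts as zero (the opening has to be given); each row shifts and turns the commanded pose from where the row before left it, along the tool's axes as they then stand; what a row does not reach is not made up. A row lasts 1/8 s, in which the tool goes at most 0.0625 m and 10.7 degrees, less where a joint would pass 70% of its speed; a pose out of reach is approached as far as the arm can. The fingers move at their own pace and stop on an object; FORCE is the grip in N (left out, the last holds). Time passes only in rows, so rows that do not move let the fingers close. It prints the time, the measured TCP pose, the force, the opening and the grip force at its end. Shift and turn numbers lie between -1 and 1, and a call with a number outside is refused. Input that does not fit is refused with a message, and nothing moves.
- arm.state(): the state, without advancing time (a new reading comes with each control period).
- arm.grab_frame(name): name is "scene" or "top"; returns the picture (480x640x3 uint8, red, green, blue); there is no depth.
- arm.camera_params(name): a dict with "K" (3x3 intrinsics, pixels), "k1" (the pictures are not rectified: a ray, as slopes to the right and down, at radius r is drawn at 1 + k1 r^2 times it, then the intrinsics apply), "origin" and "rotation" of the camera in the world. Camera axes: x right, y down, z forward; pixel columns grow to the right and rows downward; lengths in m; the calibration is good to about 2 mm. A picture is of the moment at which its call begins. camera_params takes no time and is no camera call.
- arm.close_job(): hands the job in; it is judged then, once.
The state is a dict: "clock": time; "joint_positions": joint angles; "qvel": joint speeds; "effort": joint torques, N m; "tcp_pos": TCP position; "eef_rot": TCP orientation; "contact_force": force on the tool from outside, world axes, zero at the start; "wrist_torque": the same for the moment, N m; "grip_width": finger opening in m; "finger_force": force on a finger pad.
Only numpy, scipy, OpenCV 4.12 (cv2) and the standard library are available. Lean on these libraries where they do the work, as an engineer would, in place of code of your own. Each camera call takes 0.05 s, during which the arm holds its last target. There are 200 camera calls.

TASK

The lid of the clear food box with the orange clips is on but its four clips are still standing up. Press all four orange clips fully down over the rim in opposite-corner order: first any one, then the one diagonally across from it, then the other two. Leave the box with the grey clips alone.

Things in the scene. Friction and masses are not known exactly. Their poses are not given: they have to be found in the camera images.
- box: The food box to close: clear walls, rolls of brown biscuits inside, blue lid, four orange clips standing up. It stands firmly fixed on the counter. Lid 190 mm (box x) by 140 mm (box y), lid top 95 mm above the counter. Origin: centre of its underside, on the counter; z up, x along its long side.
- clip_1 (a joint): Orange clip 1, diagonal to clip 3. Lift angle, rad: 0 = flat on the lid, lip over the rim (closed, stop); starts 0.38 to 0.6. Hinge parallel to box x, centred at (58, 34, 103) mm in the box frame; the arm, 32 mm wide, 6 thick, reaches 45 mm towards +y; lip 14 mm below it. Flat, its top is 103 mm above the counter. Stiff hinge, stays where left; pressing down 24 mm from it takes 2 to 6 N.
- clip_2 (a joint): Orange clip 2, diagonal to clip 4. Lift angle, rad: 0 = flat on the lid, lip over the rim (closed, stop); starts 0.38 to 0.6. Hinge parallel to box x, centred at (-58, 34, 103) mm in the box frame; the arm, 32 mm wide, 6 thick, reaches 45 mm towards +y; lip 14 mm below it. Flat, its top is 103 mm above the counter. Stiff hinge, stays where left; pressing down 24 mm from it takes 2 to 6 N.
- clip_3 (a joint): Orange clip 3, diagonal to clip 1. Lift angle, rad: 0 = flat on the lid, lip over the rim (closed, stop); starts 0.38 to 0.6. Hinge parallel to box x, centred at (-58, -34, 103) mm in the box frame; the arm, 32 mm wide, 6 thick, reaches 45 mm towards -y; lip 14 mm below it. Flat, its top is 103 mm above the counter. Stiff hinge, stays where left; pressing down 24 mm from it takes 2 to 6 N.
- clip_4 (a joint): Orange clip 4, diagonal to clip 2. Lift angle, rad: 0 = flat on the lid, lip over the rim (closed, stop); starts 0.38 to 0.6. Hinge parallel to box x, centred at (58, -34, 103) mm in the box frame; the arm, 32 mm wide, 6 thick, reaches 45 mm towards -y; lip 14 mm below it. Flat, its top is 103 mm above the counter. Stiff hinge, stays where left; pressing down 24 mm from it takes 2 to 6 N.
- spare_box: The box to leave alone: same shape and size and the same clips, fixed too, blue lid too, but empty and with grey clips, also standing up. Origin: centre of its underside, on the counter; z up, x along its long side.

How it is judged:
By the outcome, as a careful person would: the job done as asked, in the order asked, and still so for the second after the job is handed in, with the robot touching nothing.
It also fails if it takes over 45 s, if anything falls off the work surface, if the arm or the gripper's body presses on something with over 40 N, if the wrist force passes 120 N, or if a joint passes its speed limit or range.

## Working session

There is one attempt and no reset: what is moved stays moved. The work goes in short steps, Python scripts to look and compute and a shell command to move; the robot and the scene stay as the last step left them, time stands still between calls to the robot, and variables do not carry over. Pictures are saved under pics/ and viewed, at most 10 in all, crops included, and the job is handed in when it is done.

```bash
ls; mkdir -p pics; python3 - <<'E'
from rig import arm
import cv2
for n in("scene","top"):
    cv2.imwrite(f"pics/{n}0.png",arm.grab_frame(n)[:,:,::-1]); p=arm.camera_params(n); print(n,p)
s=arm.state(); print(s["clock"],s["tcp_pos"],s["eef_rot"],s["grip_width"])
E
```

```text
pics
rig.py
shift.py
scene {'K': array([[561.48808656,   0.        , 330.12322672],
       [  0.        , 561.48808656, 234.07678451],
       [  0.        ,   0.        ,   1.        ]]), 'k1': -0.13737565904811316, 'origin': array([1.1222906 , 0.08616043, 0.84549826]), 'rotation': array([[-0.1777471 ,  0.76285003, -0.62166374],
       [ 0.9839888 ,  0.14619544, -0.10194573],
       [ 0.0131151 , -0.62983071, -0.7766217 ]])}
top {'K': array([[564.86872594,   0.        , 315.51655364],
       [  0.        , 564.86872594, 249.30080602],
       [  0.        ,   0.        ,   1.        ]]), 'k1': -0.05155111672152234, 'origin': array([ 0.49613122, -0.03098544,  0.90139573]), 'rotation': array([[-0.0302309 , -0.99854222,  0.04471615],
       [-0.99916804,  0.03141447,  0.0260069 ],
       [-0.02737372, -0.04389273, -0.99866116]])}
0.1 [ 0.25920436 -0.5130469   0.25575575] [[ 8.92557825e-01  4.50932838e-01 -3.21973531e-04]
 [ 4.50932922e-01 -8.92557268e-01  1.01178350e-03]
 [ 1.68866589e-04 -1.04826374e-03 -9.99999436e-01]] 0.08575611043204022
```

View pics/top0.png

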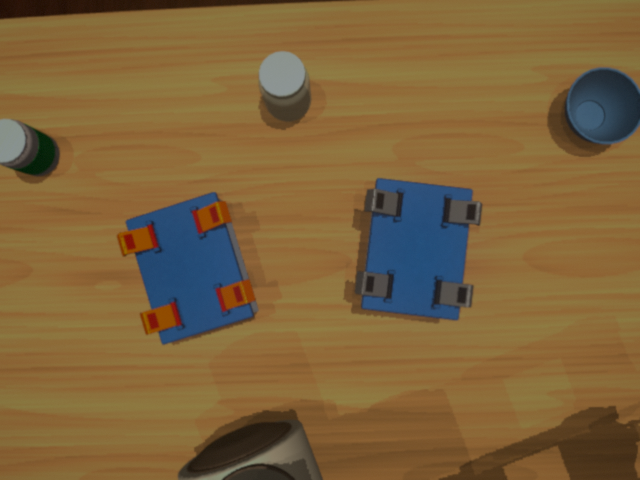

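View pics/scene0.png

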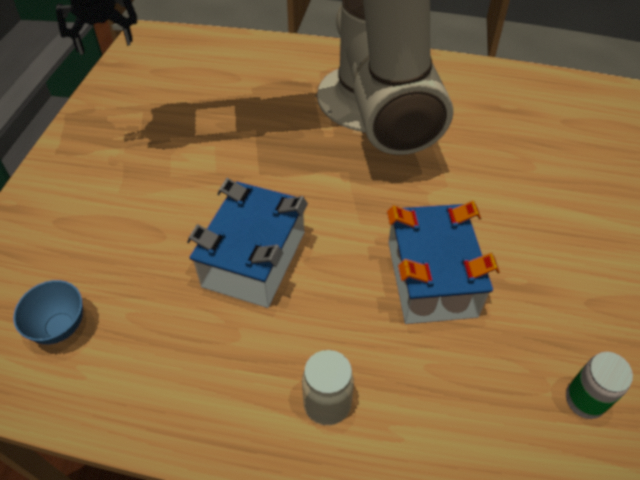

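The top view shows the orange-clipped box with lid corners near (127,221), (216,193), (254,316) and (163,342). The grey-clipped box is to its right. In the scene view the orange-clipped box is at about (440,250) and has biscuits inside, so it is the target. All four of its clips are up.

```bash
cat > h.py <<'E'
import numpy as np, cv2
from rig import arm
def cam(n):
    p=arm.camera_params(n); return p["K"],np.array([p["k1"],0,0,0,0.]),p["origin"],p["rotation"]
def back(n,uv,z):
    K,d,o,R=cam(n)
    # forward model r -> r(1+k1 r^2) is OpenCV's distortion
    q=cv2.undistortPoints(np.array(uv,float).reshape(-1,1,2),K,d).reshape(-1,2)
    r=np.c_[q,np.ones(len(q))]@R.T
    return o+r*((z-o[2])/r[:,2])[:,None]
def proj(n,P):
    K,d,o,R=cam(n); P=np.array(P,float)
    return cv2.projectPoints(P,cv2.Rodrigues(R.T)[0],-R.T@o,K,d)[0].reshape(-1,2)
E
python3 - <<'E'
from h import *
from scipy.optimize import least_squares
im=cv2.imread("pics/top0.png"); h=cv2.cvtColor(im,cv2.COLOR_BGR2HSV)
m=cv2.inRange(h,(100,120,50),(125,255,255)); 
roi=np.zeros_like(m); roi[170:360,100:280]=255; m&=roi
# rectified lid-plane contour -> rectangle
c=max(cv2.findContours(m,cv2.RETR_EXTERNAL,cv2.CHAIN_APPROX_NONE)[0],key=cv2.contourArea).reshape(-1,2)
hull=cv2.convexHull(c).reshape(-1,2)
W=back("top",hull,.095)[:,:2]*1000
(ce,sz,a)=cv2.minAreaRect(W.astype(np.float32)); print(ce,sz,a)
C=back("top",[(127,221),(216,193),(254,316),(163,342)],.095)[:,:2]; print(C.mean(0)); 
for i in range(4): e=C[(i+1)%4]-C[i]; print(np.linalg.norm(e),np.degrees(np.arctan2(e[1],e[0])))
E
```

```text
(511.7057189941406, 173.580078125) (186.27963256835938, 136.89556884765625) 15.765497207641602
[0.51144735 0.17208898]
0.13641769996086045 -74.63035499005372
0.18557188057743776 -164.15330465648557
0.13673306024227477 104.33569272476801
0.18310239527113936 15.761411799683957
```

The manual's scale: shifts go in shares of 62.5 mm and turns go in shares of 90 degrees. Converting my numbers, -0.0482 m is -0.7712, 0.0337 m is 0.5392, 5.6 degrees is 0.0622.

```bash
python3 shift.py '[{"twist":0.0611,"finger_gap":0},{"twist":0.0622,"finger_gap":0},{"d":[0.5392,-0.7712,0],"finger_gap":0},{"d":[0.5392,-0.7712,0],"finger_gap":0},{"d":[0.5392,-0.7712,0],"finger_gap":0}]' 40; python3 shift.py '[{"d":[0.5392,-0.7712,0],"finger_gap":0},{"d":[0.5392,-0.7712,0],"finger_gap":0},{"d":[0.5392,-0.7712,0],"finger_gap":0},{"d":[0.5392,-0.7712,0],"finger_gap":0},{"d":[0.5392,-0.7712,0],"finger_gap":0}]'; python3 shift.py '[{"d":[0.5392,-0.7712,0],"finger_gap":0},{"d":[0.5392,-0.7712,0],"finger_gap":0},{"d":[0.5392,-0.7712,0],"finger_gap":0},{"finger_gap":0},{"finger_gap":0}]'
cat >> h.py <<'E'
def rel():
    s=arm.state(); c,a=np.array([.512,.173]),np.radians(15.7)
    d=s["tcp_pos"][:2]-c; R=s["eef_rot"]
    b=np.array([d@[np.cos(a),np.sin(a)],d@[-np.sin(a),np.cos(a)]])*1000
    print(round(s["clock"],2),"box xy",b.round(1),"z",(s["tcp_pos"][2]*1000).round(1),"yaw",np.degrees(np.arctan2(R[1,0],R[0,0])).round(2),"F",s["contact_force"].round(1),s["grip_width"].round(4))
E
python3 -c "
from h import *
rel(); cv2.imwrite('pics/s1.png',arm.grab_frame('scene')[130:380,300:600,::-1].repeat(2,0).repeat(2,1))"
```

```text
clock: 0.72
tcp_pos: [0.3176, -0.3449, 0.2559]
eef_rot: [[0.963, 0.27, -0.0], [0.27, -0.963, 0.001], [-0.0, -0.001, -1.0]]
contact_force: [1.6, 0.2, -0.4]
grip_width: -0.0001
finger_force: 0.0
clock: 1.35
tcp_pos: [0.4146, -0.0671, 0.2563]
eef_rot: [[0.963, 0.27, 0.0], [0.27, -0.963, -0.0], [0.0, 0.0, -1.0]]
contact_force: [0.7, -0.6, 0.1]
grip_width: -0.0004
finger_force: 0.0
clock: 1.98
tcp_pos: [0.4724, 0.0975, 0.256]
eef_rot: [[0.962, 0.271, -0.001], [0.271, -0.962, -0.0], [-0.001, -0.0, -1.0]]
contact_force: [0.1, -0.8, 0.4]
grip_width: -0.0005
finger_force: 0.0Traceback (most recent call last):
  File "<string>", line 3, in <module>
    rel(); cv2.imwrite('pics/s1.png',arm.grab_frame('scene')[130:380,300:600,::-1].repeat(2,0).repeat(2,1))
    ~~~^^
  File "h.py", line 18, in rel
    print(round(s["clock"],2),"box xy",b.round(1),"z",(s["tcp_pos"][2]*1000).round(1),"yaw",np.degrees(np.arctan2(R[1,0],R[0,0])).round(2),"F",s["contact_force"].round(1),s["grip_width"].round(4))
                                                                                                                                                                           ^^^^^^^^^^^^^^^^^^^^^
AttributeError: 'float' object has no attribute 'round'
```

```bash
sed -i 's/,s\["grip_width"\].round(4))/)/' h.py; python3 shift.py '[{"d":[0,0,0.72],"finger_gap":0},{"d":[0,0,0.64],"finger_gap":0},{"finger_gap":0},{"finger_gap":0}]'>/dev/null
python3 -c "
from h import *
rel(); cv2.imwrite('pics/s1.png',arm.grab_frame('scene')[130:380,300:600,::-1].repeat(2,0).repeat(2,1))"
```

```text
2.48 box xy [-58.  -62.8] z 173.1 yaw 15.63 F [ 0.4 -0.9  0.7]
```

View pics/s1.png

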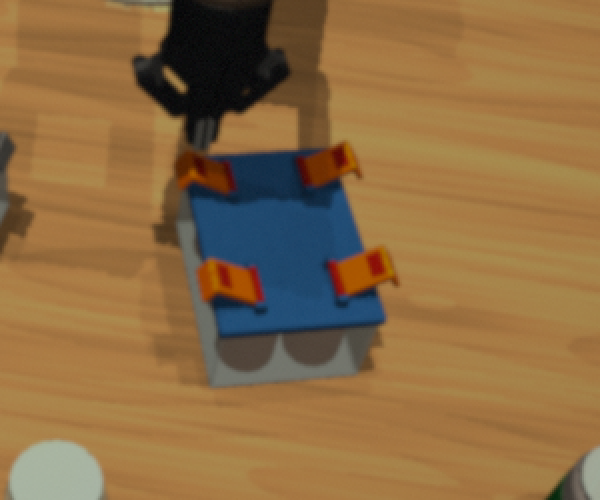

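The closed fingers are just above clip 3, near crop pixel (205,150). They line up with it, so I'll press.

Converted, 0.012 m is 0.192, 0.01 m is 0.16.

```bash
python3 shift.py '[{"d":[0,0,0.192],"finger_gap":0},{"d":[0,0,0.192],"finger_gap":0},{"d":[0,0,0.16],"finger_gap":0},{"d":[0,0,0.096],"finger_gap":0},{"finger_gap":0}]'|grep -E 'tcp|contact'; python3 shift.py '[{"d":[0,0,0.048],"finger_gap":0},{"finger_gap":0}]'|grep -E 'tcp|contact'; python3 shift.py '[{"d":[0,0,0.032],"finger_gap":0},{"finger_gap":0}]'|grep -E 'tcp|contact'; python3 -c "
from h import *
rel()"
```

```text
tcp_pos: [0.4724, 0.0976, 0.1308]
contact_force: [-0.2, 0.1, -0.1]
tcp_pos: [0.4726, 0.0976, 0.1283]
contact_force: [0.0, 0.0, 0.5]
tcp_pos: [0.4729, 0.0976, 0.1275]
contact_force: [-6.8, -0.1, 18.3]
3.65 box xy [-58.1 -62. ] z 127.5 yaw 15.71 F [-6.8 -0.1 18.3]
```

Converted, 0.001 m is 0.016.

```bash
python3 shift.py '[{"d":[0,0,0.016],"finger_gap":0},{"finger_gap":0}]'|grep -E 'tcp|contact'; python3 shift.py '[{"d":[0,0,-0.48],"finger_gap":0},{"d":[0,0,-0.48],"finger_gap":0},{"finger_gap":0}]'|grep -E 'tcp|contact'
python3 -c "
from h import *
rel(); cv2.imwrite('pics/s2.png',arm.grab_frame('scene')[130:380,300:600,::-1].repeat(2,0).repeat(2,1))"
```

```text
tcp_pos: [0.473, 0.0976, 0.1273]
contact_force: [-10.0, -1.1, 28.1]
tcp_pos: [0.4735, 0.0976, 0.1874]
contact_force: [0.6, -0.2, 0.1]
4.28 box xy [-57.5 -62.1] z 187.4 yaw 15.71 F [ 0.6 -0.2  0.1]
```

View pics/s2.png

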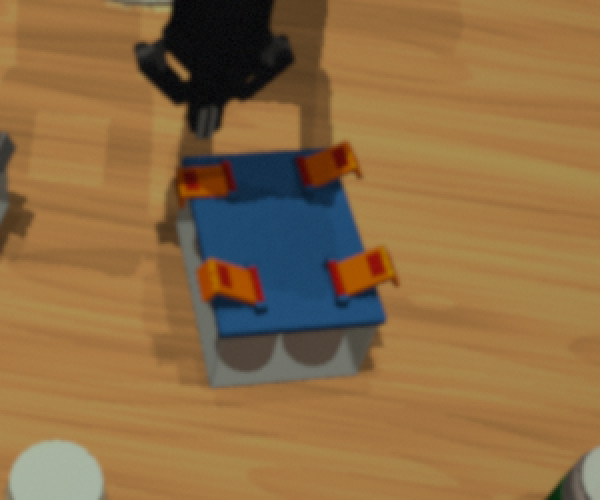

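Clip 3, at crop pixel (205,180), is now flat and the others are still up. Next is clip 1, diagonally across.

Converted, -0.0413 m is -0.6608, 0.0385 m is 0.616.

```bash
python3 shift.py '[{"d":[0.616,-0.6608,0],"finger_gap":0},{"d":[0.616,-0.6608,0],"finger_gap":0},{"d":[0.616,-0.6608,0],"finger_gap":0},{"finger_gap":0},{"finger_gap":0}]'|grep -E 'tcp|contact'; python3 -c "
from h import *
rel()"; python3 shift.py '[{"d":[0,0,0.32],"finger_gap":0},{"d":[0,0,0.24],"finger_gap":0},{"d":[0,0,0.192],"finger_gap":0},{"d":[0,0,0.144],"finger_gap":0},{"finger_gap":0}]'|grep -E 'tcp|contact';python3 shift.py '[{"d":[0,0,0.032],"finger_gap":0},{"finger_gap":0}]'|grep -E 'tcp|contact'; python3 -c "
from h import *
rel()"
```

```text
tcp_pos: [0.5498, 0.2478, 0.1841]
contact_force: [0.2, -0.9, 0.6]
4.95 box xy [56.6 61.8] z 184.1 yaw 15.73 F [ 0.2 -0.9  0.6]
tcp_pos: [0.5502, 0.2479, 0.129]
contact_force: [-0.2, -0.2, 1.0]
tcp_pos: [0.5505, 0.2481, 0.128]
contact_force: [-0.7, -0.8, 4.6]
5.83 box xy [57.3 61.9] z 128.0 yaw 15.71 F [-0.7 -0.8  4.6]
```

Converted, 0.0015 m is 0.024.

```bash
python3 shift.py '[{"d":[0,0,0.024],"finger_gap":0},{"finger_gap":0}]'|grep -E 'tcp|contact'; python3 shift.py '[{"d":[0,0,0.016],"finger_gap":0},{"finger_gap":0}]'|grep -E 'tcp|contact'; python3 shift.py '[{"d":[0,0,-0.48],"finger_gap":0},{"d":[0,0,-0.488],"finger_gap":0},{"finger_gap":0},{"finger_gap":0}]'|grep -E 'tcp|contact'
python3 -c "
from h import *
rel(); cv2.imwrite('pics/s3.png',arm.grab_frame('scene')[130:380,300:600,::-1].repeat(2,0).repeat(2,1))"
```

```text
tcp_pos: [0.5506, 0.2481, 0.1276]
contact_force: [-6.0, -3.0, 19.1]
tcp_pos: [0.5506, 0.2482, 0.1274]
contact_force: [-10.2, -4.1, 28.3]
tcp_pos: [0.5501, 0.248, 0.1848]
contact_force: [0.5, 0.1, -1.0]
6.83 box xy [57.  61.9] z 184.8 yaw 15.7 F [ 0.5  0.1 -1. ]
```

View pics/s3.png

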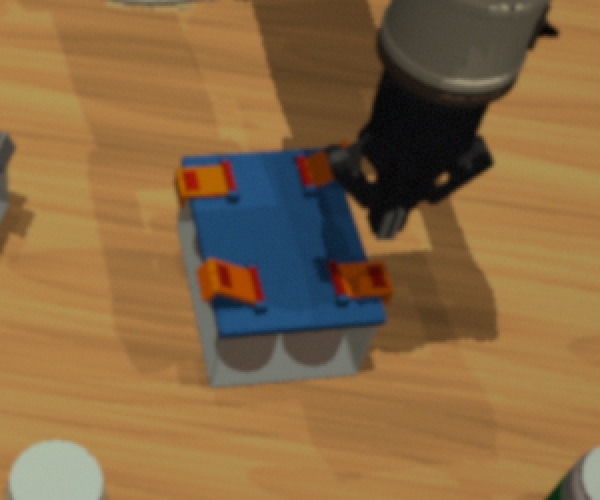

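Clip 1, at crop pixel (362,280), is flat. Clip 2 is next.

Converted, -0.058 m is -0.928, -0.057 m is -0.912.

```bash
python3 shift.py '[{"d":[-0.912,0,0],"finger_gap":0},{"d":[-0.928,0,0],"finger_gap":0},{"finger_gap":0},{"finger_gap":0}]'|grep -E 'tcp|contact'; python3 -c "
from h import *
rel()"; python3 shift.py '[{"d":[0,0,0.32],"finger_gap":0},{"d":[0,0,0.24],"finger_gap":0},{"d":[0,0,0.192],"finger_gap":0},{"d":[0,0,0.144],"finger_gap":0},{"finger_gap":0}]'|grep -E 'tcp|contact';python3 shift.py '[{"d":[0,0,0.032],"finger_gap":0},{"finger_gap":0}]'|grep -E 'tcp|contact'; python3 shift.py '[{"d":[0,0,0.024],"finger_gap":0},{"finger_gap":0}]'|grep -E 'tcp|contact'
```

```text
tcp_pos: [0.4399, 0.217, 0.1852]
contact_force: [-0.1, -0.8, -0.6]
7.38 box xy [-57.5  61.9] z 185.2 yaw 15.7 F [-0.1 -0.8 -0.6]
tcp_pos: [0.4396, 0.2169, 0.1289]
contact_force: [-0.3, 0.3, 0.6]
tcp_pos: [0.4397, 0.217, 0.1279]
contact_force: [-0.7, -0.6, 4.7]
tcp_pos: [0.4399, 0.217, 0.1275]
contact_force: [-7.4, -2.9, 23.2]
```

Converted, 0.0005 m is 0.008.

```bash
python3 shift.py '[{"d":[0,0,0.008],"finger_gap":0},{"finger_gap":0}]'|grep -E 'tcp|contact'; python3 shift.py '[{"d":[0,0,-0.48],"finger_gap":0},{"d":[0,0,-0.48],"finger_gap":0},{"finger_gap":0},{"finger_gap":0}]'|grep -E 'tcp|contact'
python3 shift.py '[{"d":[0.616,0.6608,0],"finger_gap":0},{"d":[0.616,0.6608,0],"finger_gap":0},{"d":[0.616,0.6608,0],"finger_gap":0},{"finger_gap":0},{"finger_gap":0}]'|grep -E 'tcp|contact'; python3 -c "
from h import *
rel()"; python3 shift.py '[{"d":[0,0,0.32],"finger_gap":0},{"d":[0,0,0.24],"finger_gap":0},{"d":[0,0,0.192],"finger_gap":0},{"d":[0,0,0.144],"finger_gap":0},{"finger_gap":0}]'|grep -E 'tcp|contact';python3 shift.py '[{"d":[0,0,0.032],"finger_gap":0},{"finger_gap":0}]'|grep -E 'tcp|contact'; python3 shift.py '[{"d":[0,0,0.024],"finger_gap":0},{"finger_gap":0}]'|grep -E 'tcp|contact'
```

```text
tcp_pos: [0.4399, 0.217, 0.1274]
contact_force: [-9.5, -3.6, 27.9]
tcp_pos: [0.4394, 0.2169, 0.1849]
contact_force: [-0.4, 0.2, -0.9]
tcp_pos: [0.5837, 0.129, 0.1841]
contact_force: [-0.5, 0.8, -0.2]
9.88 box xy [ 57.1 -61.8] z 184.1 yaw 15.68 F [-0.5  0.8 -0.2]
tcp_pos: [0.5841, 0.129, 0.1289]
contact_force: [-0.2, 0.9, 0.7]
tcp_pos: [0.5845, 0.129, 0.128]
contact_force: [-0.7, 1.1, 4.5]
tcp_pos: [0.5846, 0.129, 0.1276]
contact_force: [-6.4, -0.2, 17.5]
```

Finish this press, then lift and back away toward the start for a clear view.

Converted, 0.001 m is 0.016.

```bash
python3 shift.py '[{"d":[0,0,0.016],"finger_gap":0},{"finger_gap":0}]'|grep -E 'tcp|contact'; python3 shift.py '[{"d":[0,0,-0.8],"finger_gap":0},{"d":[0,0,-0.8],"finger_gap":0},{"d":[0,0,-0.48],"finger_gap":0},{"d":[0,0.8,0],"finger_gap":0},{"d":[0,0.96,0],"finger_gap":0}]'>/dev/null; python3 shift.py '[{"d":[0,0.96,0],"finger_gap":0},{"d":[0,0.96,0],"finger_gap":0},{"d":[-0.32,0.88,0],"finger_gap":0},{"d":[-0.48,0.8,0],"finger_gap":0},{"finger_gap":0}]'|grep -E 'tcp|contact'
python3 -c "
from h import *
a=arm.grab_frame('scene')[130:380,300:600,::-1];b=arm.grab_frame('top')[150:400,60:360,::-1]
cv2.imwrite('pics/e.png',np.vstack([cv2.resize(np.hstack([a,b]),(800,333))]));rel()"
```

```text
tcp_pos: [0.5847, 0.1291, 0.1273]
contact_force: [-10.0, -1.0, 26.9]
tcp_pos: [0.6257, -0.2109, 0.2546]
contact_force: [0.1, -0.1, -0.6]
12.6 box xy [   7.5 -397.3] z 254.8 yaw 15.63 F [-0.  -0.4 -0.3]
```

View pics/e.png

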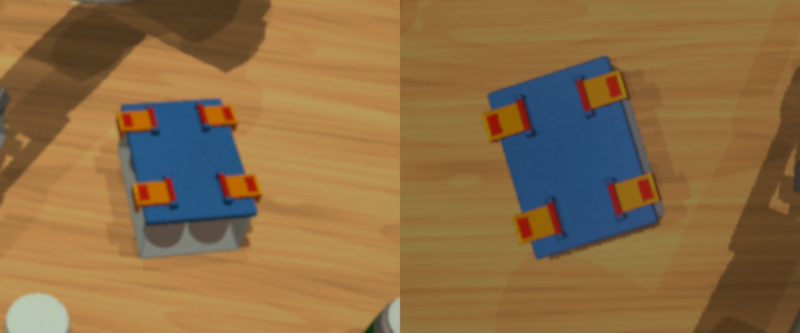

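Both views show all four orange clips flat; in the left crop they are at (137,120), (217,115), (240,187) and (154,193). The arm is clear of everything.

```bash
python3 -c "
from rig import arm
print(arm.close_job())"
```

```text
the job is handed in; nothing more can be done
None
```

All four orange clips are pressed flat in the order 3, 1, 2, 4, the box with the grey clips was not touched, and the job was handed in at about 12.6 s.

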